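# Set the pastry case's door stay to its widest hole

## Robot

A 7-joint arm with a two-finger parallel gripper is mounted at the origin on the work surface. World frame = base frame: x ahead of the robot, y to its left, z up, the work surface at z = 0. Lengths are in mm, angles in degrees, forces in N, time in s.
With the tool pointing down it reaches from about 400 to 850 mm from the base axis. Payload 4.4 kg.
Tool frame: the origin (TCP) lies midway between the tips of the shut fingers; the grasp point (between the pads) lies 19 mm behind it; z points along the fingers, y is the line along which they close (so a half turn about z gives the same grasp; the last joint's range is limited). The gripper opens to 94 mm and grips with 3 to 60 N. Pads are 16 mm wide; open, the fingers measure 119 mm over their backs; the gripper's body (75 mm by 177 mm) begins 78 mm behind the grasp point.
Start: joints at [64.87, 36.005, 2.206, 86.941, -1.547, 57.084, -1.146], TCP at [236.775, -605.356, 205.478] pointing down, gripper open.
Joint ranges: [-175.42, 175.42], [-21.48, 121.26], [-71.46, 75.88], [10.55, 141.38], [-63.04, 243.04], [13.31, 113.54], [-168.57, 168.57]. Speed limits (degrees/s): [147.25, 147.25, 180, 180, 180, 180, 180].

## Interface

Orientations are given as a 3x3 rotation matrix whose columns are the frame's x, y, z axes.
In Python, from bench import monitor, cams, manip gives the robot as it stands. The module is installed in compiled form; this text tells all that it offers.
- The arm moves only by the shell command python3 -m creep 'ROWS' [OPENING] [FORCE]. ROWS is JSON, a list of rows, each a list of 2 entries, a list of its own where there are three numbers: the shift along the tool's x, y, z as a fraction of full scale, then the turn, a rotation vector about the tool's x, y, z as a fraction of full scale. In form: [[[dx, dy, dz], [wx, wy, wz]], ...]. A call has exactly 5 rows; each row is the pose to reach, as a shift and turn from the pose commanded when the call began, along the tool's axes at that moment, turning the shorter way round; what a row does not reach only later rows make up. Full scale, the value 1, is 10 cm for a shift and pi rad for a turn. A row lasts 1/10 s, in which the tool goes at most 50 mm and 8.59 degrees, less where a joint would pass 70% of its speed; a pose out of reach is approached as far as the arm can. A call with a number of a shift or a turn outside -1 to 1 is refused whole. A call with a gripper value outside its range is refused whole. OPENING is the opening, from -1 (shut) to 1 (fully open), so that 0 is half open, set as the call begins (- or left out, the last holds). The fingers move at their own pace and stop on an object; FORCE is the grip in N (left out, the last holds). Time passes only in rows, so rows that repeat a pose let the fingers close, or fill a call up. It gives the time, the measured TCP pose, the force, the opening and the grip force at its end, in the units of the state.
- monitor.get_obs(): the state, without advancing time (a new reading comes with each control period).
- cams.grab_frame(name): name is "scene" or "top" or "wrist"; returns a dict with "pixels" (420x560x3 uint8, red, green, blue), "z_map" (420x560 float32, mm along the optical axis (not along the pixel's ray), 0 where there is no reading), "vfov" (degrees; the focal length in pixels is half the picture's height over the tangent of half this angle, whatever the lens; pixels are square), "cx", "cy" (the principal point, pixels), "distortion" ([k1, k2, p1, p2, k3] as OpenCV has them; the pictures are not rectified), "world_from_camera" (4x4, takes a point from camera to world coordinates); the wrist camera has in their place "mount" (4x4, takes a point from camera to tool coordinates, whose origin is the TCP and whose axes are the flange's). Camera axes: x right, y down, z forward; pixel columns grow to the right and rows downward; lengths in mm; the calibration is good to about 2 mm. A picture is of the moment at which its call begins: read the wrist's pose just before it.
- manip.job_done(): hands the job in; it is judged then, once.
The state is a dict: "clock": time; "joint_positions": joint angles; "qvel": joint speeds; "joint_efforts": joint torques, N m; "tcp_pos": TCP position; "tool_rot": TCP orientation; "contact_force": force on the tool from outside, world axes, zero at the start; "wrist_torque": the same for the moment, N m; "grip_width": finger opening in mm; "grip_force": force on a finger pad.
Only numpy, scipy, OpenCV 4.12 (cv2) and the standard library are available. Lean on these libraries where they do the work, as an engineer would, in place of code of your own. Each camera call takes 0.05 s, during which the arm holds its last target. There are 200 camera calls.

## Task

The glass door of the pastry case is held just ajar by a flat perforated stay bar that drops over an upright pin on the case's roof. Lift the stay off its pin, swing the door further open with it, and drop the last hole (the one next to the knob) over the same pin so that the bar lies fully down and holds the door wide. Leave the dish and the timer on the roof, and the jug and the sugar bowl beside the case, where they stand.

Things in the scene. Friction and masses are not known exactly. Their poses are not given: they have to be found in the camera images.
- case: Fixed glazed pastry case with steel frame, 240 mm (its x) by 320 mm (its y), 180 mm high, flat wooden roof at 180 mm. Origin: centre of its underside. Its z is up; its door is on its +x face, the side away from the robot. Its pose varies.
- door (a joint): Hinge angle of the glass door (285 mm wide, top edge 178 mm above the worktop), rad: 0 at the start setting (0.2 rad ajar), grows as the door opens away from the case, stop at 1.1; 0.0 to 0.8 is all that is used. It moves with about 1 N at the stay and stays where it is left.
- door_hinge (a point): Point on the door's vertical hinge axis, by the +x, -y corner of the case, at the door's top edge (178 mm up). The stay's pivot is 160 mm (horizontally) from this axis and travels on that circle; seen from above the door opens clockwise.
- stay (a joint): Tip angle of the stay bar about its pivot, rad: 0 = level and fully down (a stop holds it there), positive = knob end raised, up to 0.7. It falls back under its own weight (150 g). With a hole not over the pin the bar rests on the pin's tip at more than 0.05.
- stay_pivot (a point): Pivot of the stay, on the door's top edge 187 mm above the worktop, at the level of the bar's underside. Here the bar turns freely about the vertical (about 1.3 rad either way) and tips up. Site axes: x runs along the bar from pivot to knob, z out of its top face.
- stay_knob (a point): Centre of the upright dark steel knob, a cylinder 20 mm across and 28 mm high on a thin neck at the free end of the stay, 190 mm from the pivot along the bar and 31 mm above the bar's underside (bar 204 mm long, 30 mm wide, 5 mm thick, bright steel). Its lower face is 12 mm above the bar's top. Site axes as those of stay_pivot.
- hole1 (a point): Centre of the first hole, 70 mm from the pivot along the bar, at the bar's underside. All three holes are 16 mm in diameter, straight through.
- hole2 (a point): Centre of the second hole, 110 mm from the pivot. At the start the pin stands in hole 1 or in hole 2.
- hole3 (a point): Centre of the last hole, 150 mm from the pivot, 40 mm from the knob's axis: the one that must go over the pin.
- pin_tip (a point): Tip of the fixed upright steel pin on the roof: 10 mm in diameter with a round end, tip 20 mm above the roof, so 13 mm above the underside of a seated bar. A low 5 mm rubber disc without any pin lies under the bar at the other hole and plays no part. When hole 3 is on the pin the knob is 40 mm beyond the pin, on the line from pivot through pin.
- ramekin: White ceramic ramekin, 76 mm across, 42 mm high, loose on the roof near a rear corner; origin at the centre of its underside. To be left alone.
- timer: Round kitchen timer, 56 mm across, 42 mm high, loose on the roof near the other rear corner; origin at the centre of its underside. To be left alone.
- jug: Glass jug, 84 mm across, 110 mm high, loose on the worktop beside the case (case +y side); origin at the centre of its underside. To be left alone.
- sugar: White sugar bowl, 100 mm across, 55 mm high, loose on the worktop beside the case (case -y side); origin at the centre of its underside. To be left alone.

How it is judged:
By the outcome, as a careful person would: the job done as asked, in the order asked, and still so for the second after the job is handed in, with the robot touching nothing.
It also fails if it takes over 40 s, if anything falls off the work surface, if the arm or the gripper's body presses on something with over 40 N, if the wrist force passes 120 N, or if a joint passes its speed limit or range.

## Working session

There is one attempt and no reset: what is moved stays moved. The work goes in short steps, Python scripts to look and compute and a shell command to move; the robot and the scene stay as the last step left them, time stands still between calls to the robot, and variables do not carry over. Pictures are saved under pics/ and viewed, at most 10 in all, crops included, and the job is handed in when it is done.

```bash
mkdir -p pics; cat > h.py <<'E'
import numpy as np, cv2
from bench import monitor, cams, manip
def grab(name):
    o=monitor.get_obs(); f=cams.grab_frame(name)
    if 'mount' in f:
        T=np.eye(4);T[:3,:3]=np.array(o['tool_rot']);T[:3,3]=o['tcp_pos'];f['W']=T@np.array(f['mount'])
    else: f['W']=np.array(f['world_from_camera'])
    F=210/np.tan(np.radians(f['vfov'])/2);f['K']=np.array([[F,0,f['cx']],[0,F,f['cy']],[0,0,1]]);f['D']=np.array(f['distortion'],float)
    return f
def cloud(f):
    h,w=f['z_map'].shape
    u,v=np.meshgrid(np.arange(w),np.arange(h))
    p=cv2.undistortPoints(np.stack([u,v],-1).reshape(-1,1,2).astype(float),f['K'],f['D']).reshape(h,w,2)
    z=f['z_map'][...,None]
    P=np.concatenate([p*z,z],-1)
    return P@f['W'][:3,:3].T+f['W'][:3,3]
def save(f,n,s=1,box=None):
    im=f['pixels'][...,::-1]
    if box: im=im[box[1]:box[3],box[0]:box[2]]
    cv2.imwrite('pics/'+n,cv2.resize(im,None,fx=s,fy=s,interpolation=cv2.INTER_CUBIC))
E
python3 - <<'E'
from h import *
import pickle
o=monitor.get_obs();print({k:np.round(v,2).tolist() for k,v in o.items()})
a=[]
for n in ['top','scene']:
    f=grab(n);print(n,f['vfov'],f['cx'],f['cy'],f['D'],np.round(f['W'],3).tolist());pickle.dump(f,open(n+'0.pkl','wb'));a.append(f)
save(a[0],'top0.png',1.4);save(a[1],'scene0.png',1.4)
E
```

```text
{'clock': 0.0, 'joint_positions': [64.87, 36.06, 2.2, 86.99, -1.55, 57.08, -1.14], 'qvel': [-0.02, 0.01, -0.03, 0.02, -0.0, -0.01, 0.04], 'joint_efforts': [-0.0, -54.97, 1.14, -18.66, -0.05, 0.02, 0.0], 'tcp_pos': [236.53, -604.75, 204.6], 'tool_rot': [[0.93, 0.36, -0.0], [0.36, -0.93, 0.0], [-0.0, -0.0, -1.0]], 'contact_force': [-0.04, -0.97, -0.24], 'wrist_torque': [0.01, -0.0, -0.03], 'grip_force': 0.0, 'grip_width': 94.06}
top 56.5972687681327 269.4998057210269 207.25849170539308 [-0.0337292  0.         0.         0.         0.       ] [[0.158, -0.963, 0.217, 411.033], [-0.987, -0.153, 0.04, 18.917], [-0.005, -0.22, -0.975, 1054.129], [0.0, 0.0, 0.0, 1.0]]
scene 56.753921882215785 274.6489415810605 209.14254148386195 [0.00232752 0.         0.         0.         0.        ] [[0.82, 0.396, -0.414, 981.763], [0.573, -0.586, 0.573, -460.04], [-0.016, -0.707, -0.707, 772.941], [0.0, 0.0, 0.0, 1.0]]
```

View pics/top0.png

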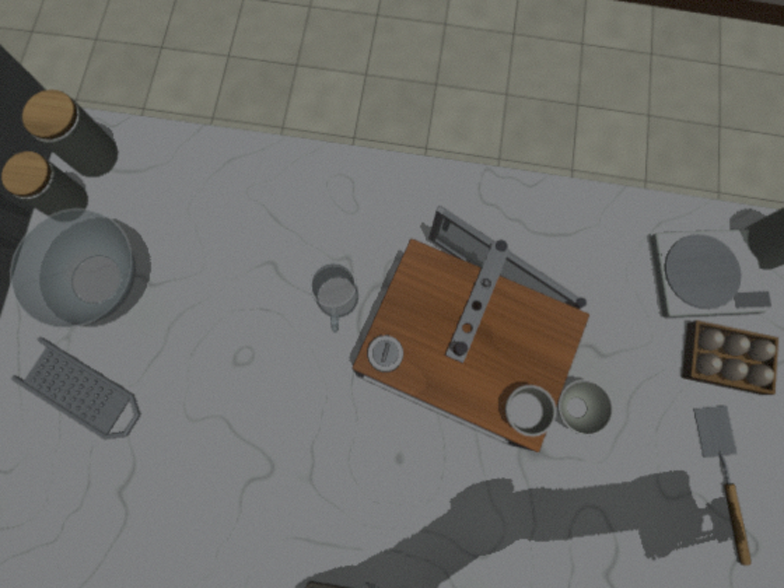

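View pics/scene0.png

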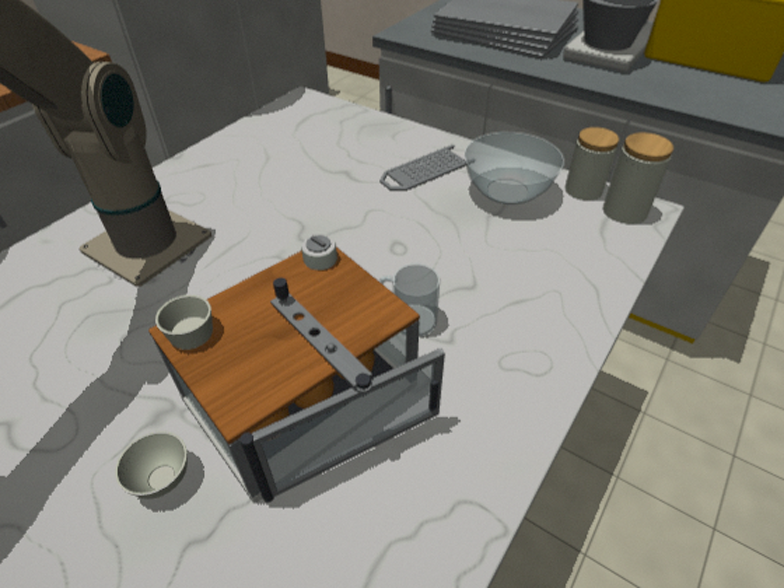

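Top view (1.4x pixels): knob at (460,348), pivot at (501,246), pin in hole 1 at (487,283), rubber disc under hole 2 at (476,306), hinge at (580,302), timer at (386,353), ramekin at (530,410). The scene view agrees.

```bash
cat > m.py <<'E'
from h import *
import pickle,sys
def ray(f,uv,z):
    p=cv2.undistortPoints(np.array([[uv]],float),f['K'],f['D'])[0,0]
    d=f['W'][:3,:3]@np.array([p[0],p[1],1]);o=f['W'][:3,3]
    return o+d*(z-o[2])/d[2]
E
python3 - <<'E'
from m import *
T=pickle.load(open('top0.pkl','rb'));S=pickle.load(open('scene0.pkl','rb'))
pts={'knobtop':((460,348),(281,284),232),'pivot':((501,246),(363,380),200),'pin':((487,283),(330,348),200),'h2':((476,306),(314,332),192),'h3':((467,328),(299,316),192),'hinge':((580,302),(250,440),180),
'timer':((386,353),(318,242),222),'ramek':((530,411),(185,308),222),
'c1':((417,240),(420,317),180),'c2':((588,316),(231,434),180),'c3':((540,450),(152,330),180),'c4':((356,371),None,180)}
for k,(a,b,z) in pts.items():
    print(k,ray(T,np.array(a)/1.4,z).round(1), ray(S,np.array(b)/1.4,z).round(1) if b else '')
for n,f in(('T',T),('S',S)):
    P=cloud(f);v=f['z_map']>0
    m=v&(P[...,2]>224)&(P[...,2]<245)&(abs(P[...,0]-540)<200)&(abs(P[...,1])<250)
    nn,l,st,c=cv2.connectedComponentsWithStats(m.astype(np.uint8))
    for i in range(1,nn):
        if st[i,4]>10: print(n,'knob?',st[i],np.median(P[l==i],0).round(1),np.ptp(P[l==i],0).round(1))
E
```

```text
knobtop [525.1 -85.  232. ] [531.4 -90.  232. ]
pivot [ 705.8 -134.4  200. ] [ 713.8 -140.9  200. ]
pin [ 640.3 -118.8  200. ] [ 645.4 -123.6  200. ]
h2 [ 601.9 -107.   192. ] [ 603.6 -109.   192. ]
h3 [564.1 -97.  192. ] [565.6 -97.7 192. ]
hinge [ 637.9 -276.6  180. ] [ 643.7 -278.9  180. ]
timer [501.2  24.1 222. ] [506.4  20.9 222. ]
ramek [ 449.3 -201.5  222. ] [ 444.  -194.9  222. ]
c1 [700.9   2.4 180. ] [706.5   8.6 180. ]
c2 [ 616.7 -291.4  180. ] [ 618.5 -286.2  180. ]
c3 [ 394.8 -234.   180. ] [ 397.7 -231.5  180. ]
c4 [470.  67. 180.] 
T knob? [325 244   9  10  72] [525.4 -86.1 230.8] [19.4 17.4 10. ]
S knob? [195 199  10   9  75] [528.1 -90.2 231. ] [19.9 18.7  9.3]
```

```bash
python3 -m creep '[[[0,0,-0.3],[0,0,0]],[[0,0,-0.6],[0,0,0]],[[0,0,-0.85],[0,0,0]],[[0.25,-0.2,-0.85],[0,0,0]],[[0.5,-0.4,-0.85],[0,0,0]]]' 0
python3 -m creep '[[[0.2,-0.16,0],[0,0,0]],[[0.4,-0.32,0],[0,0,0]],[[0.6,-0.48,0],[0,0,0]],[[0.8,-0.64,0],[0,0,0]],[[1,-0.8,0],[0,0,0]]]'
python3 -m creep '[[[0.2,-0.16,0],[0,0,0]],[[0.4,-0.32,0],[0,0,0]],[[0.6,-0.48,0],[0,0,0]],[[0.8,-0.64,0],[0,0,0]],[[1,-0.8,0],[0,0,0]]]'
python3 -m creep '[[[0.2,-0.16,0],[0,0,0]],[[0.4,-0.32,0],[0,0,0]],[[0.6,-0.48,0],[0,0,0]],[[0.8,-0.64,0],[0,0,0]],[[1,-0.8,0],[0,0,0]]]'
python3 -m creep '[[[0.2,-0.2,0],[0,0,0.04]],[[0.35,-0.35,0],[0,0,0.08]],[[0.5,-0.5,0],[0,0,0.12]],[[0.65,-0.65,0],[0,0,0.16]],[[0.65,-0.65,0],[0,0,0.2]]]'
cat > w.py <<'E'
from m import *
if __name__=='__main__':
    o=monitor.get_obs();f=grab('wrist');pickle.dump(f,open('w.pkl','wb'));save(f,sys.argv[1],1.4)
    print(np.round(o['tcp_pos'],1),np.round(o['tool_rot'],3).tolist())
    P=cloud(f);m=(f['z_map']>0)&(P[...,2]>224)&(P[...,2]<280)
    nn,l,st,c=cv2.connectedComponentsWithStats(m.astype(np.uint8))
    for i in range(1,nn):
        if st[i,4]>30: print(st[i],np.median(P[l==i],0).round(1),np.ptp(P[l==i],0).round(1))
E
python3 w.py w1.png
```

```text
clock: 0.6
tcp_pos: [268.5, -550.0, 290.8]
tool_rot: [[0.932, 0.362, 0.0], [0.362, -0.932, -0.001], [-0.0, 0.001, -1.0]]
contact_force: [0.8, -0.2, 0.3]
grip_width: 57.5
grip_force: 0.0
clock: 1.1
tcp_pos: [333.0, -437.8, 290.1]
tool_rot: [[0.931, 0.364, -0.0], [0.364, -0.931, 0.001], [-0.0, -0.001, -1.0]]
contact_force: [-0.1, -1.1, -0.7]
grip_width: 47.1
grip_force: 0.0
clock: 1.6
tcp_pos: [396.9, -326.9, 290.2]
tool_rot: [[0.931, 0.364, -0.001], [0.364, -0.931, 0.0], [-0.0, -0.001, -1.0]]
contact_force: [0.7, 0.1, -0.3]
grip_width: 46.8
grip_force: 0.0
clock: 2.1
tcp_pos: [460.9, -216.1, 290.2]
tool_rot: [[0.931, 0.364, -0.001], [0.364, -0.931, 0.0], [-0.0, -0.0, -1.0]]
contact_force: [-0.1, -0.4, 0.4]
grip_width: 46.8
grip_force: 0.0
clock: 2.6
tcp_pos: [498.6, -129.2, 290.1]
tool_rot: [[0.968, -0.253, -0.0], [-0.253, -0.968, 0.002], [-0.001, -0.002, -1.0]]
contact_force: [-0.1, 0.2, 0.3]
grip_width: 47.3
grip_force: 0.0
[ 498.6 -129.2  290.1] [[0.968, -0.253, -0.0], [-0.253, -0.968, 0.002], [-0.001, -0.002, -1.0]]
[200 186  27  27 551] [527.4 -88.1 232.7] [19.2 19.  10.9]
```

View pics/w1.png

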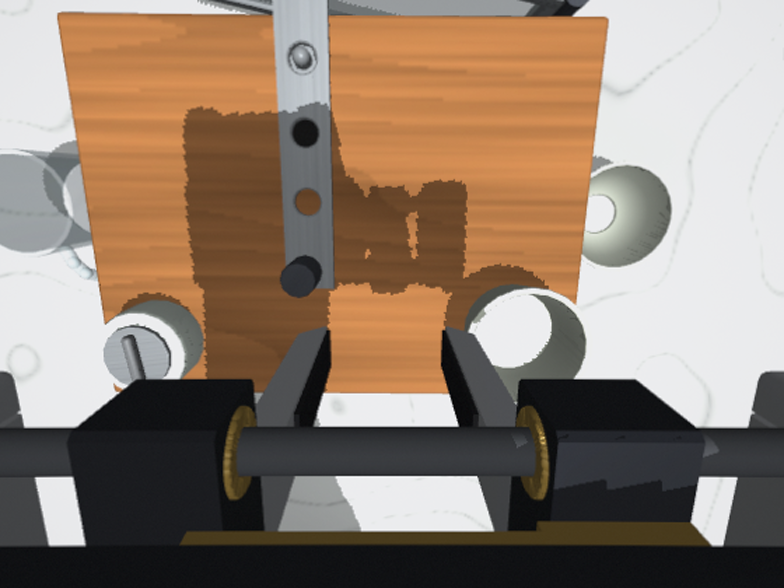

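The wrist view shows the knob at (301,276), the pin in hole 1 at (302,57), hole 3 at (307,202), the timer on the left at (137,350) and the ramekin on the right at (527,340). The space between them is clear for coming down on the knob.

```bash
cat > g.py <<'E'
from m import *
from scipy.spatial.transform import Rotation as Ro
def setpin(H,P):
    H=np.array(H);P=np.array(P);return H,P
def solve(H,P,L,ang=None):
    # pivot on circle r160 about H with |pivot-P|=L (clockwise-most side)
    d=P-H;D=np.hypot(*d);c=(160**2+D*D-L*L)/(320*D);t=np.arctan2(d[1],d[0])-np.arccos(c)
    return H+160*np.array([np.cos(t),np.sin(t)]),t
def pose(V,yaw,a,dz=0):
    u=np.array([np.cos(yaw),np.sin(yaw),0]);z=np.array([0,0,1.])
    x=u*np.cos(a)+z*np.sin(a);zb=z*np.cos(a)-u*np.sin(a)
    k=np.array([V[0],V[1],187])+190*x+31*zb
    tz=-zb;tx=-x;R=np.c_[tx,np.cross(tz,tx),tz]
    return k+(19)*tz+np.array([0,0,dz]),R
def rel(p,R,o=None):
    o=o or monitor.get_obs();R0=np.array(o['tool_rot'])
    s=R0.T@(p-np.array(o['tcp_pos']))/100;w=Ro.from_matrix(R0.T@R).as_rotvec()/np.pi
    return s.round(3).tolist(),w.round(4).tolist()
E
python3 - <<'E'
from g import *
f=pickle.load(open('w.pkl','rb'))
r=lambda u,v,z:ray(f,(u/1.4,v/1.4),z)[:2]
pin=r(302,57,199);h1=r(302,57,192);h2=r(305,132,190);h3=r(307,202,190);k=np.array([527.4,-88.1])
print('pin',pin,'h2',h2,'h3',h3,'roof corners',r(58,13,180),r(608,17,180))
u=k-pin;print(np.hypot(*u));u/=np.hypot(*u);V=k-190*u;print('pivot',V,u)
yaw=np.arctan2(u[1],u[0])
print(rel(*pose(V,yaw,0)))
E
```

```text
pin [ 641.0849581 -118.9122413] h2 [ 604.47320973 -107.66145018] h3 [565.1799859  -96.82483689] roof corners [703.23893105  12.29426431] [ 621.39921699 -294.19110106]
117.78651838162598
pivot [ 710.783823   -137.80285163] [-0.96517802  0.26159396]
([0.174, -0.491, 0.911], [-0.0001, 0.0003, 0.0009])
```

```bash
python3 -m creep '[[[0.06,-0.16,0],[0,0,0]],[[0.12,-0.33,0],[0,0,0]],[[0.175,-0.49,0],[0,0,0]],[[0.175,-0.49,0.2],[0,0,0]],[[0.175,-0.49,0.4],[0,0,0]]]'
python3 -m creep '[[[0,0,0.2],[0,0,0]],[[0,0,0.4],[0,0,0]],[[0,0,0.5],[0,0,0]],[[0,0,0.51],[0,0,0]],[[0,0,0.51],[0,0,0]]]'
python3 -m creep '[[[0,0,0],[0,0,0]],[[0,0,0],[0,0,0]],[[0,0,0],[0,0,0]],[[0,0,0],[0,0,0]],[[0,0,0],[0,0,0]]]' -1 30
python3 w.py w2.png
python3 - <<'E'
from g import *
V=np.array([710.8,-137.8]);u=np.array([-.9652,.2616]);yaw=np.arctan2(u[1],u[0])
for a in(.1,.2,.3):print(a,rel(*pose(V,yaw,a)))
E
```

```text
clock: 3.15
tcp_pos: [527.3, -89.8, 250.1]
tool_rot: [[0.968, -0.25, 0.001], [-0.25, -0.968, -0.0], [0.001, -0.0, -1.0]]
contact_force: [-0.2, -0.5, -0.2]
grip_width: 47.4
grip_force: 0.0
clock: 3.65
tcp_pos: [527.2, -90.2, 199.8]
tool_rot: [[0.968, -0.253, 0.0], [-0.253, -0.968, -0.0], [0.0, 0.0, -1.0]]
contact_force: [0.3, -0.9, -0.1]
grip_width: 46.8
grip_force: 0.0
clock: 4.15
tcp_pos: [527.2, -89.9, 199.7]
tool_rot: [[0.968, -0.253, 0.001], [-0.253, -0.968, -0.0], [0.001, -0.0, -1.0]]
contact_force: [-0.2, -0.4, -0.2]
grip_width: 19.5
grip_force: 30.0
[527.2 -89.9 199.7] [[0.968, -0.253, 0.001], [-0.253, -0.968, -0.0], [0.001, -0.0, -1.0]]
[ 226  247  100   58 4000] [532.9 -90.7 240.7] [26.4 42.4 55.9]
0.1 ([0.02, -0.018, -0.182], [0.0001, -0.032, 0.0029])
0.2 ([0.06, -0.018, -0.368], [0.0003, -0.0638, 0.0029])
0.3 ([0.119, -0.017, -0.549], [0.0004, -0.0957, 0.0029])
```

View pics/w2.png

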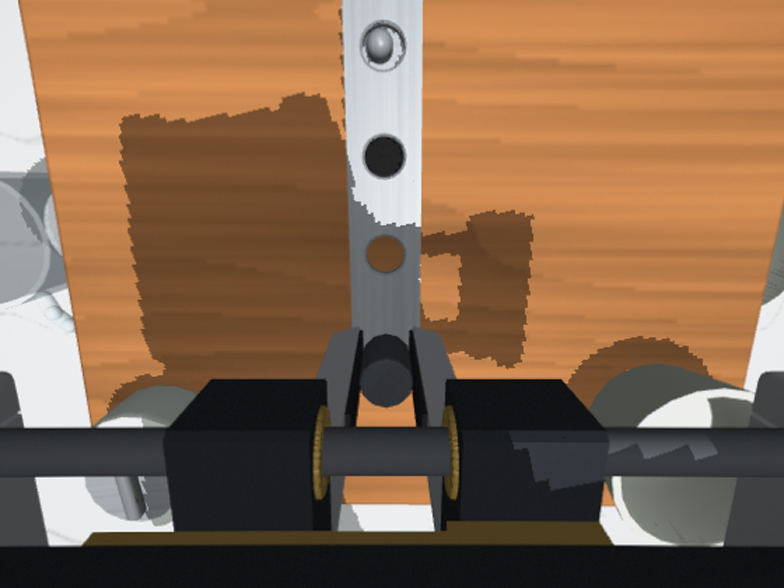

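The picture shows the knob between the pads at (386,372), with hole 1 and the pin at (382,45). The grip is good, so I lift along the tip arc.

```bash
python3 -m creep '[[[0.002,0,-0.06],[0,-0.01,0]],[[0.008,0,-0.12],[0,-0.021,0]],[[0.02,0,-0.182],[0,-0.032,0]],[[0.038,0,-0.275],[0,-0.048,0]],[[0.06,0,-0.368],[0,-0.064,0]]]' - 40
python3 -m creep '[[[0.01,0,-0.06],[0,-0.01,0]],[[0.023,0,-0.12],[0,-0.021,0]],[[0.023,0,-0.185],[0,-0.032,0]],[[0.023,0,-0.185],[0,-0.032,0]],[[0.023,0,-0.185],[0,-0.032,0]]]'
python3 - <<'E'
from g import *
o=monitor.get_obs();print(o['grip_width'],o['contact_force'])
P=np.array([642,-119.2])
V0=np.array([710.8,-137.8])
for H in([641,-278],[639,-277],[643,-279]):
    H=np.array(H,float);V,t=solve(H,P,150);print(H,np.hypot(*(V0-H)),V,t)
H=np.array([640.5,-278.]);H=V0+(H-V0)/np.hypot(*(H-V0))*160
t0=np.arctan2(*(V0-H)[::-1])
V,t1=solve(H,P,150);print(H,t0,t1)
for s in(.25,.5,.75,1):
    t=t0+s*(t1-t0);V=H+160*np.array([np.cos(t),np.sin(t)]);d=P-V;print(s,np.hypot(*d),rel(*pose(V,np.arctan2(d[1],d[0]),.3)))
    T=pose(V,np.arctan2(d[1],d[0]),.3);print(T[0].round(1))
E
python3 w.py w3.png
```

```text
clock: 4.7
tcp_pos: [532.6, -91.4, 236.8]
tool_rot: [[0.948, -0.253, -0.195], [-0.248, -0.968, 0.051], [-0.202, -0.0, -0.979]]
contact_force: [0.4, -0.1, -1.6]
grip_width: 19.4
grip_force: 40.0
clock: 5.2
tcp_pos: [538.7, -93.0, 253.6]
tool_rot: [[0.924, -0.253, -0.286], [-0.241, -0.968, 0.075], [-0.296, -0.0, -0.955]]
contact_force: [0.0, 0.2, 0.0]
grip_width: 19.4
grip_force: 40.0
19.424858220485035 [0.0272593  0.24817784 0.02825532]
[ 641. -278.] 156.61443100812897 [ 774.41259213 -189.67627577] 0.5847887837135913
[ 639. -277.] 156.6265622428073 [ 773.80199044 -190.81169817] 0.5688658815115305
[ 643. -279.] 156.6342235911424 [ 774.99485026 -188.57124624] 0.6006510773150998
[ 639.08264542 -280.82664455] 1.106008142297812 0.5824983269769051
0.25 91.62387150637863 ([0.192, -0.067, -0.07], [0.0065, 0.0002, 0.0209])
[560.2 -91.7 254.6]
0.5 111.58727468715433 ([0.386, -0.094, -0.13], [0.0123, 0.0002, 0.0397])
[580.5 -94.2 254.6]
0.75 131.07390641894702 ([0.575, -0.098, -0.189], [0.0182, 0.0002, 0.0589])
[599.8 -98.8 254.6]
1 150.00000000000006 ([0.756, -0.079, -0.245], [0.0242, 0.0002, 0.0783])
[ 617.6 -105.5  254.6]
[538.7 -93.  253.6] [[0.924, -0.253, -0.286], [-0.241, -0.968, 0.075], [-0.296, -0.0, -0.955]]
[ 233  107   86  161 6984] [ 564.7 -101.2  237.7] [85.  49.9 56. ]
```

View pics/w3.png

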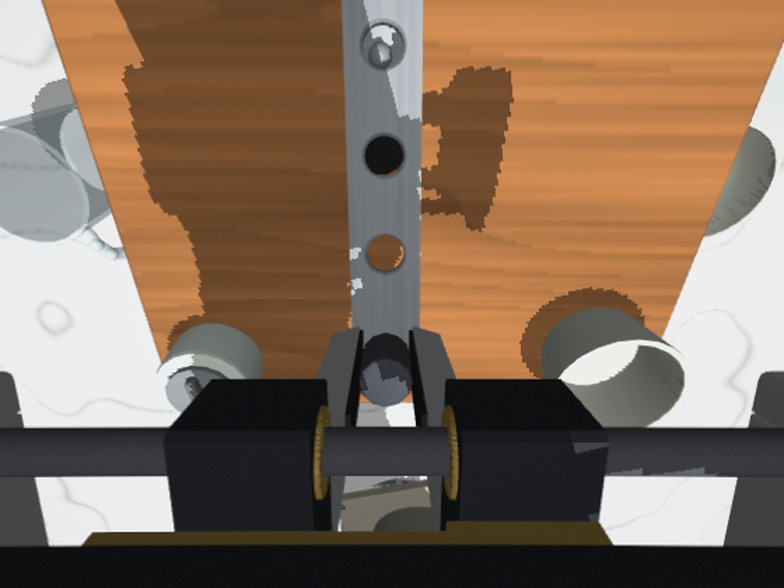

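The bar is clear and still aligned in the grip: knob at (386,370), hole 1 at (382,45) with the pin seen below it. Next I swing the door open.

```bash
python3 -m creep '[[[0.07,-0.02,-0.025],[0.002,0,0.008]],[[0.15,-0.045,-0.055],[0.005,0,0.016]],[[0.23,-0.067,-0.08],[0.0075,0,0.024]],[[0.31,-0.08,-0.105],[0.01,0,0.032]],[[0.386,-0.09,-0.13],[0.0123,0,0.04]]]'
python3 - <<'E'
from g import *
P=np.array([642,-119.2]);H=np.array([639.1,-280.8]);t0,t1=1.106,.5825
print(monitor.get_obs()['contact_force'])
for s in(.75,1):
    t=t0+s*(t1-t0);V=H+160*np.array([np.cos(t),np.sin(t)]);d=P-V;print(s,rel(*pose(V,np.arctan2(d[1],d[0]),.3)))
E
python3 w.py w4.png
```

```text
clock: 5.75
tcp_pos: [581.0, -94.7, 254.7]
tool_rot: [[0.883, -0.379, -0.275], [-0.362, -0.925, 0.112], [-0.297, 0.0, -0.955]]
contact_force: [-0.0, 0.6, -0.0]
grip_width: 19.0
grip_force: 40.0
[-0.00179525  0.58827913 -0.04339332]
0.75 ([0.181, -0.032, -0.055], [0.0058, 0.0005, 0.0181])
1 ([0.363, -0.039, -0.112], [0.0118, 0.0005, 0.0375])
[581.  -94.7 254.7] [[0.883, -0.379, -0.275], [-0.362, -0.925, 0.112], [-0.297, 0.0, -0.955]]
[ 233  102   86  164 7005] [ 606.9 -107.3  238.2] [86.4 57.4 56. ]
```

View pics/w4.png

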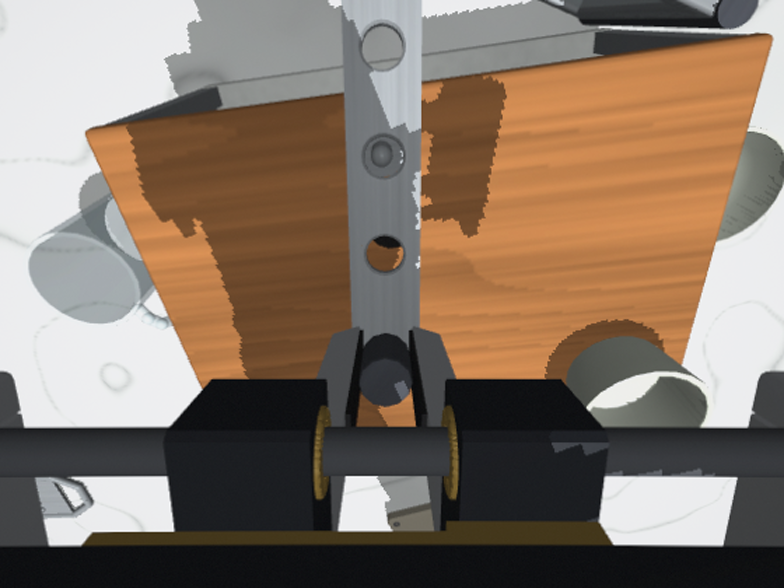

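Hole 2 at (384,157) is now over the pin at (381,153), which fits the geometry. I carry on to hole 3.

```bash
python3 -m creep '[[[0.07,-0.013,-0.022],[0.0023,0,0.0075]],[[0.145,-0.026,-0.045],[0.0047,0,0.015]],[[0.22,-0.034,-0.068],[0.007,0,0.0225]],[[0.29,-0.038,-0.09],[0.0094,0,0.03]],[[0.363,-0.039,-0.112],[0.0118,0,0.0375]]]'
python3 w.py w5.png
```

```text
clock: 6.3
tcp_pos: [617.3, -105.6, 254.8]
tool_rot: [[0.832, -0.491, -0.259], [-0.468, -0.871, 0.146], [-0.297, 0.0, -0.955]]
contact_force: [-1.7, -0.0, 0.5]
grip_width: 19.5
grip_force: 40.0
[ 617.3 -105.6  254.8] [[0.832, -0.491, -0.259], [-0.468, -0.871, 0.146], [-0.297, 0.0, -0.955]]
[ 233  100   86  166 7018] [ 642.3 -122.1  238.1] [84.6 62.6 56. ]
```

View pics/w5.png

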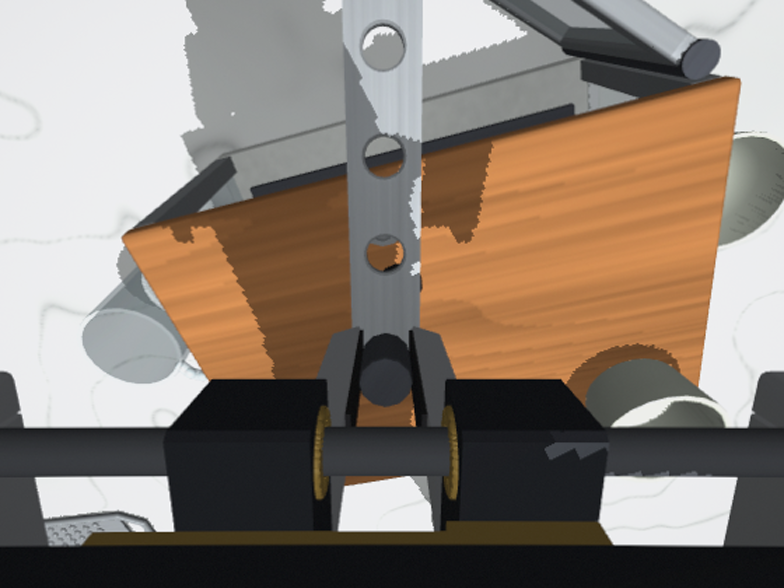

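The door is opened further and hole 3 is at (385,253), with the pin's dome just visible at its upper edge (383,238). I check the pin against the hole numerically before lowering.

```bash
python3 - <<'E'
from g import *
f=pickle.load(open('w.pkl','rb'));M=np.array(f['mount'])
def fr(t,R):
    T=np.eye(4);T[:3,:3]=np.array(R);T[:3,3]=t;g=dict(f);g['W']=T@M;return g
w1=fr([498.6,-129.2,290.1],[[0.968,-0.253,0],[-0.253,-0.968,0.002],[-0.001,-0.002,-1.0]])
w2=fr([527.2,-89.9,199.7],[[0.968,-0.253,0.001],[-0.253,-0.968,0],[0.001,0,-1.0]])
w3=fr([538.7,-93,253.6],[[0.924,-0.253,-0.286],[-0.241,-0.968,0.075],[-0.296,0,-0.955]])
w4=fr([581,-94.7,254.7],[[0.883,-0.379,-0.275],[-0.362,-0.925,0.112],[-0.297,0,-0.955]])
for n,w,p in(('w1',w1,(302,56)),('w2',w2,(379,44)),('w3',w3,(380,50)),('w4',w4,(381,153))):
    print(n,ray(w,np.array(p)/1.4,199.5)[:2].round(1))
R=np.array(monitor.get_obs()['tool_rot']);t=np.array(monitor.get_obs()['tcp_pos'])
k=t-19*R[:,2];V=k+190*R[:,0]+31*R[:,2];u=-R[:,0].copy();u[2]=0;u/=np.hypot(*u[:2])
P=np.array([642,-119.2]);print('V',V,'h3 lowered',V[:2]+150*u[:2],'dist',np.hypot(*(P-V[:2])))
# bar top hole pixels predicted
for d in(70,110,150):
    X=V-d*R[:,0]-5*R[:,2];c=(np.linalg.inv(f['W'])@np.r_[X,1])[:3]
    print(d,(cv2.projectPoints(c[None],np.zeros(3),np.zeros(3),f['K'],f['D'])[0]*1.4).ravel().round(0))
X=np.r_[P,199.5,1];c=(np.linalg.inv(f['W'])@X)[:3];print('pin px',(cv2.projectPoints(c[None],np.zeros(3),np.zeros(3),f['K'],f['D'])[0]*1.4).ravel())
E
```

```text
w1 [ 641.1 -118.9]
w2 [ 641.4 -117.5]
w3 [ 644.7 -118.6]
w4 [ 644.3 -118.7]
V [ 773.50240301 -194.536501    186.88309194] h3 lowered [ 642.94180375 -120.68577373] dist 151.5535231576403
70 [387.  36.]
110 [386. 147.]
150 [386. 247.]
pin px [384.3956742  232.81968114]
```

```bash
python3 - <<'E'
import cv2,numpy as np
o=[]
for n,(x,y) in(('w2',(383,45)),('w4',(384,157)),('w5',(385,253))):
    im=cv2.imread(f'pics/{n}.png');c=im[y-33:y+33,x-33:x+33];o.append(cv2.resize(c,(264,264),interpolation=cv2.INTER_CUBIC))
cv2.imwrite('pics/crop.png',np.hstack(o))
E
```

```text
(no output)
```

View pics/crop.png

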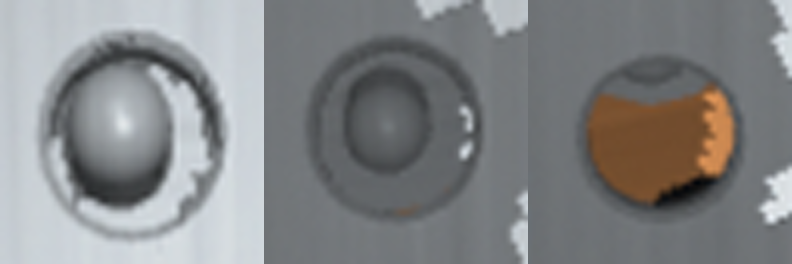

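The crop shows the pin slightly left of hole 1's centre (before the lift), the pin inside hole 2 (mid-swing), and only the pin's foot at the upper edge of hole 3 now. I fit the camera and grip offsets together with the pin position.

```bash
cat > fit.py <<'E'
from g import *
from scipy.optimize import least_squares
f=pickle.load(open('w.pkl','rb'));M=np.array(f['mount'])
W={2:([527.2,-89.9,199.7],[[0.968,-0.253,0.001],[-0.253,-0.968,0],[0.001,0,-1.0]]),
4:([581,-94.7,254.7],[[0.883,-0.379,-0.275],[-0.362,-0.925,0.112],[-0.297,0,-0.955]]),
5:([617.3,-105.6,254.8],[[0.832,-0.491,-0.259],[-0.468,-0.871,0.146],[-0.297,0,-0.955]])}
W={k:(np.array(a),np.array(b)) for k,(a,b) in W.items()}
def px(X,t,R,c):
    p=R.T@(X-t);q=M[:3,:3].T@(p-M[:3,3]);q=Ro.from_rotvec(c[3:]).apply(q)+c[:3]
    return cv2.projectPoints(q[None],np.zeros(3),np.zeros(3),f['K'],f['D'])[0].ravel()*1.4
def bar(d,h,g,t,R):  # point at d along bar, h above underside
    Rb=R@Ro.from_rotvec([0,g[2],0]).as_matrix()
    k=t-19*R[:,2]+g[0]*R[:,0]+g[1]*R[:,2]+g[3]*R[:,1]
    return k+(190-d)*Rb[:,0]+(31-h)*Rb[:,2]
def res(x,dbg=0):
    c,g,P=x[:6],x[6:10],x[10:12]
    r=[]
    for d,o in((70,(383,46)),(110,(384,156.5)),(150,(385,254))): r+=list(px(bar(d,5,g,*W[2]),*W[2],c)-o)
    r+=list((px(np.r_[P,195],*W[2],c)-(379.5,40.5))/1.5);r+=list((px(np.r_[P,195],*W[4],c)-(382,151.3))/1.5)
    for i,o in((4,(382,167)),(5,(383.8,240))):
        e=-W[i][1][:,0]*[1,1,0];r+=list((px(np.r_[P,181]+5*e/np.linalg.norm(e),*W[i],c)-o)/3)
    b0=[(bar(d,0,g,*W[2])[2]-187)/.7 for d in(0,150)]
    return np.r_[r,b0,c[:3]/2,c[3:]/.006,g[:2]/2,g[2]/.015,g[3]/1]
if __name__=='__main__':
    s=least_squares(res,np.r_[np.zeros(10),642,-119]);x=s.x;g,P=x[6:10],x[10:12]
    print(s.cost,x.round(4));print(s.fun.round(1))
    C=np.linalg.inv(s.jac.T@s.jac);print('sd',np.sqrt(np.diag(C))[-2:])
    for i in(2,5):
        V=bar(0,0,g,*W[i]);u=P-V[:2];u0=bar(150,0,g,*W[i])[:2]-V[:2];print(i,V,np.hypot(*u),'yaw diff',np.degrees(np.arctan2(u[1],u[0])-np.arctan2(u0[1],u0[0])))
E
python3 fit.py
```

```text
17.501144498786495 [-7.500000e-03  6.415000e-01 -9.400000e-01 -5.400000e-03  2.400000e-03
 -4.300000e-03 -1.465000e-01  7.866000e-01 -8.000000e-04 -4.946000e-01
  6.442275e+02 -1.185952e+02]
[ 0.5 -0.2  0.1 -0.5 -0.5  0.8  0.3  0.8 -0.4  2.  -0.1 -3.2 -0.5 -4.
 -0.1 -0.1 -0.   0.3 -0.5 -0.9  0.4 -0.7 -0.1  0.4 -0.1 -0.5]
sd [1.49555145 1.09910904]
2 [ 711.0909924  -137.44751249  186.94385851] 69.47042495159964 yaw diff -1.0985544036543116
5 [ 772.12624206 -192.11826763  186.05786849] 147.525378034458 yaw diff -0.5348602688203529
```

```bash
python3 - <<'E'
from g import *
V=np.array([773.0,-193.3]);R=np.array(monitor.get_obs()['tool_rot']);yaw=np.arctan2(-R[1,0],-R[0,0])
for a in(.3,.24,.18,.13):print(a,rel(*pose(V,yaw,a)))
E
```

```text
0.3 ([-0.01, -0.008, 0.0], [0.0002, -0.0003, -0.0])
0.24 ([-0.014, -0.008, 0.114], [0.0002, 0.0188, 0.0])
0.18 ([-0.011, -0.008, 0.229], [0.0002, 0.0379, 0.0])
0.13 ([-0.003, -0.008, 0.324], [0.0002, 0.0538, 0.0])
```

```bash
python3 -m creep '[[[-0.003,0,0.057],[0,0.0095,0]],[[-0.004,0,0.114],[0,0.019,0]],[[-0.003,0,0.17],[0,0.0285,0]],[[-0.001,0,0.229],[0,0.038,0]],[[0.007,0,0.324],[0,0.054,0]]]'
python3 -m creep '[[[0,0,0],[0,0,0]],[[0,0,0],[0,0,0]],[[0,0,0],[0,0,0]],[[0,0,0],[0,0,0]],[[0,0,0],[0,0,0]]]'
python3 w.py w6.png
python3 - <<'E'
import cv2
im=cv2.imread('pics/w6.png')
c=cv2.resize(im[200:300,325:445],(720,600),interpolation=cv2.INTER_CUBIC)
cv2.imwrite('pics/w6c.png',c)
E
```

```text
clock: 6.85
tcp_pos: [610.0, -101.8, 223.6]
tool_rot: [[0.865, -0.49, -0.112], [-0.486, -0.872, 0.063], [-0.128, -0.0, -0.992]]
contact_force: [1.7, 0.1, -0.6]
grip_width: 19.4
grip_force: 40.0
clock: 7.35
tcp_pos: [609.5, -101.4, 223.7]
tool_rot: [[0.865, -0.489, -0.114], [-0.485, -0.872, 0.064], [-0.131, 0.0, -0.991]]
contact_force: [-0.4, -0.7, -0.1]
grip_width: 19.4
grip_force: 40.0
[ 609.5 -101.4  223.7] [[0.865, -0.489, -0.114], [-0.485, -0.872, 0.064], [-0.131, 0.0, -0.991]]
[ 226  233  100   72 3942] [ 616.4 -104.5  255.7] [32.3 40.9 56. ]
```

View pics/w6c.png

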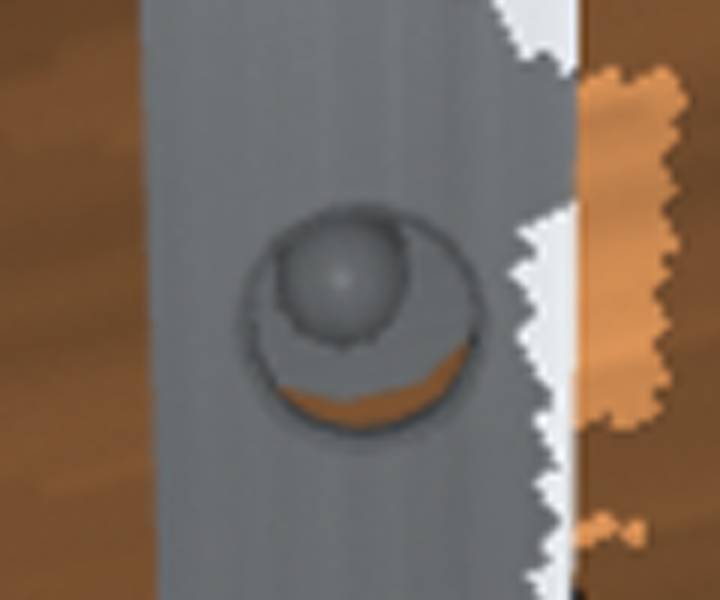

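The pin's dome is at crop (342,280), inside hole 3 centred at (362,320): slightly left and toward the pivot. I refit without the doubtful foot cues.

```bash
python3 - <<'E'
import fit
from fit import *
W[6]=(np.array([609.5,-101.4,223.7]),np.array([[0.865,-0.489,-0.114],[-0.485,-0.872,0.064],[-0.131,0.0,-0.991]]))
def r2(x):
    r=res(x);r[10:14]=0;c,g,P=x[:6],x[6:10],x[10:12]
    return np.r_[r,px(np.r_[P,195],*W[6],c)-(382,246.7)]
s=least_squares(r2,np.r_[np.zeros(10),642,-119]);x=s.x;g,P=x[6:10],x[10:12]
print(s.cost,g.round(3),P,s.fun.round(1));C=np.linalg.inv(s.jac.T@s.jac);print(np.sqrt(np.diag(C))[-2:])
V=bar(0,0,g,*W[6]);u=P-V[:2];u0=bar(150,0,g,*W[6])[:2]-V[:2];print(V,np.hypot(*u),np.degrees(np.arctan2(u[1],u[0])-np.arctan2(u0[1],u0[0])))
u0/=np.hypot(*u0);h=V[:2]+150*u0;e=P-h;print('move hole along u',e@u0,'lateral(world)',e-u0*(e@u0))
yaw=np.arctan2(u0[1],u0[0]);R=W[6][1]
for a in(.13,.09,.06,.03,0):print(a,rel(*pose(V,yaw,a)))
E
```

```text
6.363783414276118 [-0.788  0.856 -0.001 -0.665] [ 643.5773821  -118.20997705] [ 0.6 -0.5  0.1 -0.4 -0.4  1.   0.2  0.7 -0.3  2.   0.   0.   0.   0.
 -0.2 -0.2  0.1  0.4 -0.7 -0.1  0.4 -0.7 -0.4  0.4 -0.1 -0.7 -0.3 -2. ]
[1.36618058 1.0591472 ]
[ 771.98537713 -191.74106078  186.0122696 ] 147.97105616294638 -0.5179514888963757
move hole along u -2.0349899565618816 lateral(world) [0.65418843 1.16674861]
0.13 ([-0.009, -0.006, 0.002], [0.0, 0.0004, 0.0])
0.09 ([-0.012, -0.006, 0.078], [0.0, 0.0131, 0.0])
0.06 ([-0.013, -0.006, 0.136], [0.0, 0.0227, 0.0])
0.03 ([-0.011, -0.006, 0.193], [0.0, 0.0322, 0.0])
0 ([-0.008, -0.006, 0.25], [0.0, 0.0418, 0.0])
```

```bash
python3 -m creep '[[[0.01,-0.006,0],[0,0,0]],[[0.02,-0.012,0],[0,0,0]],[[0.018,-0.012,0.04],[0,0.0065,0]],[[0.017,-0.012,0.077],[0,0.0127,0]],[[0.017,-0.012,0.105],[0,0.0175,0]]]' - 20
python3 -m creep '[[[-0.001,0,0.02],[0,0.0033,0]],[[-0.001,0,0.04],[0,0.0066,0]],[[0,0,0.06],[0,0.0099,0]],[[0,0,0.08],[0,0.0132,0]],[[0,0,0.08],[0,0.0132,0]]]'
python3 w.py w7.png
python3 - <<'E'
from h import *
o=monitor.get_obs();print(np.round(o['contact_force'],2),np.round(o['wrist_torque'],2))
E
```

```text
clock: 7.9
tcp_pos: [609.9, -100.2, 212.9]
tool_rot: [[0.87, -0.489, -0.066], [-0.488, -0.872, 0.037], [-0.076, 0.0, -0.997]]
contact_force: [-1.3, -0.8, 0.6]
grip_width: 19.3
grip_force: 20.0
clock: 8.4
tcp_pos: [609.0, -99.4, 204.9]
tool_rot: [[0.872, -0.488, -0.031], [-0.488, -0.873, 0.017], [-0.036, 0.0, -0.999]]
contact_force: [-0.7, 0.3, -0.3]
grip_width: 19.7
grip_force: 20.0
[609.  -99.4 204.9] [[0.872, -0.488, -0.031], [-0.488, -0.873, 0.017], [-0.036, 0.0, -0.999]]
[ 226  243  100   62 4146] [ 613.1 -100.8  241.5] [31.5 39.  56. ]
[-1.35 -0.18  0.66] [-0.1   0.11 -0.17]
```

The bar is at 0.035 rad, below the 0.05 at which it would rest on the pin's tip, and there is no contact force. So hole 3 is on the pin. I lower the rest of the way and release.

```bash
python3 -m creep '[[[0,0,0.015],[0,0.003,0]],[[0,0,0.03],[0,0.006,0]],[[0,0,0.045],[0,0.009,0]],[[0,0,0.053],[0,0.0113,0]],[[0,0,0.053],[0,0.0113,0]]]'
python3 -m creep '[[[0,0,0],[0,0,0]],[[0,0,0],[0,0,0]],[[0,0,0],[0,0,0]],[[0,0,0],[0,0,0]],[[0,0,0],[0,0,0]]]' 0
python3 -m creep '[[[0,0,-0.1],[0,0,0]],[[0,0,-0.3],[0,0,0]],[[0,0,-0.5],[0,0,0]],[[0,0,-0.75],[0,0,0]],[[-0.1,0,-1],[0,0,0]]]'
python3 -m creep '[[[-0.2,0,0],[0,0,0]],[[-0.4,0,0],[0,0,0]],[[-0.6,0,0],[0,0,0]],[[-0.8,0,0],[0,0,0]],[[-0.8,0,0],[0,0,0]]]'
python3 - <<'E'
from m import *
f=grab('wrist');t=grab('top');s=grab('scene')
ims=[cv2.resize(x['pixels'][...,::-1],(560,420))[60:330,140:500] for x in(f,s)]
a=cv2.resize(f['pixels'][...,::-1],(400,300));b=cv2.resize(s['pixels'][130:370,80:400,::-1],(400,300))
c=cv2.resize(t['pixels'][130:340,220:500,::-1],(400,300))
cv2.imwrite('pics/end.png',np.vstack([np.hstack([a,b]),np.hstack([c,c*0])]))
for n,x in(('w',f),('t',t),('s',s)):
    P=cloud(x);m=(x['z_map']>0)&(P[...,2]>226)&(P[...,2]<250)&(np.hypot(P[...,0]-607,P[...,1]+99)<25)
    print(n,np.median(P[m],0).round(1),m.sum())
    for nm,xy in(('timer',(503,22)),('ramekin',(447,-198))):
        m=(x['z_map']>0)&(P[...,2]>215)&(P[...,2]<225)&(np.hypot(P[...,0]-xy[0],P[...,1]-xy[1])<50)
        if m.sum(): print(nm,P[m].mean(0).round(0))
E
```

```text
clock: 8.95
tcp_pos: [608.9, -99.3, 199.8]
tool_rot: [[0.873, -0.488, 0.0], [-0.488, -0.873, -0.0], [0.0, -0.0, -1.0]]
contact_force: [-0.2, -0.5, -0.6]
grip_width: 19.6
grip_force: 20.0
clock: 9.45
tcp_pos: [609.2, -99.5, 199.8]
tool_rot: [[0.873, -0.489, 0.0], [-0.489, -0.873, 0.0], [0.0, -0.0, -1.0]]
contact_force: [0.5, 0.5, 1.2]
grip_width: 47.1
grip_force: 0.0
clock: 9.95
tcp_pos: [601.0, -95.4, 301.3]
tool_rot: [[0.872, -0.489, 0.001], [-0.489, -0.872, -0.001], [0.001, 0.0, -1.0]]
contact_force: [-0.2, -0.4, -0.1]
grip_width: 47.1
grip_force: 0.0
clock: 10.45
tcp_pos: [529.1, -54.2, 300.9]
tool_rot: [[0.873, -0.487, 0.0], [-0.487, -0.873, 0.001], [-0.0, -0.001, -1.0]]
contact_force: [1.1, -0.2, 0.5]
grip_width: 46.8
grip_force: 0.0
w [607.3 -98.8 232.8] 571
timer [499.  19. 217.]
ramekin [ 448. -207.  221.]
t [nan nan nan] 0
timer [502.  26. 217.]
s [ 608.7 -101.6  231.3] 75
timer [504.  22. 218.]
ramekin [ 449. -205.  220.]
  return _methods._mean(a, axis=axis, dtype=dtype,
  ret = um.true_divide(
```

View pics/end.png

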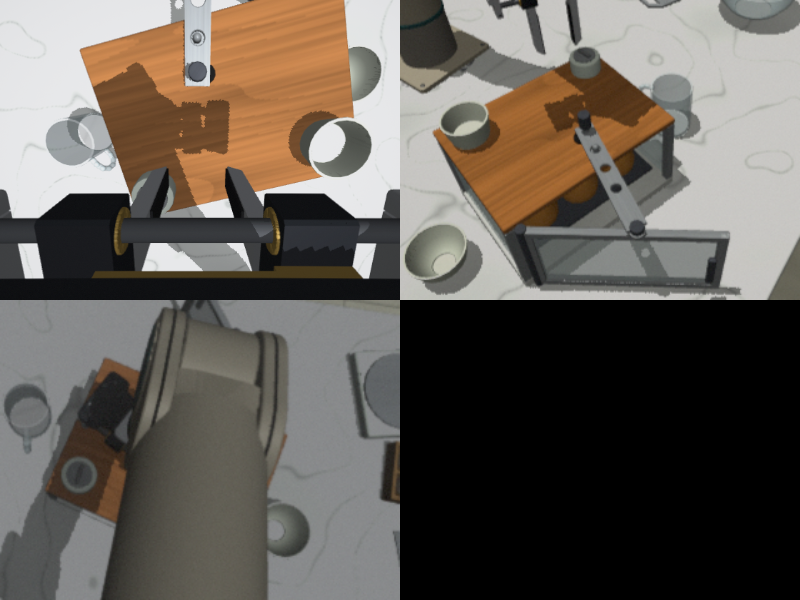

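The wrist view shows the pin standing in hole 3 at (198,38). The knob's top is at 231–233 mm, so the bar lies fully down. The scene view shows the door wide open with the dish, timer, jug and bowl where they stood, and the gripper is clear.

```bash
python3 -c "from bench import manip; print(manip.job_done())"
```

```text
the job is handed in; nothing more can be done
None
```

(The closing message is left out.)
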